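# Pack the last tasting-glass lids into the round tin

## Task

Two of the small wooden glass lids are still standing on the table: put both into the two empty places of the round tin, one lid in each, so that all seven lie flat on its floor in one close layer with their handles up. The wider lid is for a decanter and does not belong in this tin.

Things in the scene. Friction and masses are not known exactly. Their poses are not given: they have to be found in the camera images.
- tin: round open steel tin, fixed, 180 mm across, rim 16 mm high; origin under its middle, z up. It takes seven lids in one close layer, one in the middle and six round it, centres 56 mm apart. Five lids of the small size sit firmly in it, handles up to 58 mm above the table. The places are every 60 degrees from its x axis; empty: 0 (gap_1) and 120 (gap_2)
- lid_a_handle (a point): one of two equal loose lids, plain turned wood, about 60 g: disc 50 mm across, 12 mm thick (underside tapers to 38 mm, so it leads itself into a gap), with an upright round handle 20 mm across in the middle, from 12 to 56 mm above the underside. Point: on the handle's axis, 36 mm above the underside; z up the handle. A wider lid (disc 76 mm, same handle) nearby is not it
- lid_b_handle (a point): one of two equal loose lids, plain turned wood, about 60 g: disc 50 mm across, 12 mm thick (underside tapers to 38 mm, so it leads itself into a gap), with an upright round handle 20 mm across in the middle, from 12 to 56 mm above the underside. Point: on the handle's axis, 36 mm above the underside; z up the handle. A wider lid (disc 76 mm, same handle) nearby is not it
- gap_1 (a point): centre of one of the tin's two empty places, on its inner floor, 2 mm above the table, at the tin's side 56 mm from its middle; z up. A small lid fits here with about 6 mm free all round; the handles of the neighbours stand 56 mm away. Either lid may go in either place
- gap_2 (a point): centre of one of the tin's two empty places, on its inner floor, 2 mm above the table, at the tin's side 56 mm from its middle; z up. A small lid fits here with about 6 mm free all round; the handles of the neighbours stand 56 mm away. Either lid may go in either place
There are look-alikes about, which are no part of the job. Leave any purple or red look-alike of the part that bears lid_a_handle alone. What is shaped like the part that bears lid_b_handle but black is not meant.

How it is judged:
By the outcome, as a careful person would: the job done as asked, in the order asked, and still so for the second after the job is handed in, with the robot touching nothing.
It also fails if it takes over 61 s, if anything falls off the work surface, if the arm or the gripper's body presses on something with over 40 N, if the wrist force passes 120 N, or if a joint passes its speed limit or range.

## Robot

A 6-joint arm with a two-finger parallel gripper is mounted at the origin on the work surface; the furniture and walls round the work are solid. World frame = base frame: x ahead of the robot, y to its left, z up, the work surface at z = 0. Lengths are in m, angles in rad, forces in N, time in s.
With the tool pointing down it reaches from about 0.325 to 0.85 m from the base axis. Payload 15.5 kg.
Tool frame: the origin (TCP) lies at the centre of the arm's flange, where the gripper is bolted on; the fingertips stand 191 mm ahead of it and the grasp point (between the pads) lies 172 mm ahead of it; z points along the fingers, y is the direction in which the jaws open and shut (so a half turn about z gives the same grasp; the last joint's range is limited). The gripper opens to 91 mm and grips with 3 to 60 N. Pads are 32 mm wide; open, the fingers measure 118 mm over their backs; the gripper's body (76 mm by 178 mm) begins 60 mm behind the grasp point.
Start: joints at [-1.351, 0.494, 1.345, -0, 1.302, -0.096], TCP at [0.194, -0.594, 0.405] pointing down, gripper open.
Joint ranges: [-2.91, 2.91], [-0.82, 2.16], [0.22, 2.67], [-1.22, 4.37], [0.12, 2.79], [-3.08, 3.08]. Speed limits (rad/s): [1.89, 1.89, 2.57, 3.01, 3.01, 3.01].

## Interface

Orientations are given as a unit quaternion [w, x, y, z].
In Python, from plant import * gives the robot as it stands.
- The arm moves only by the shell command python3 -m inch 'ROWS' [FORCE]. ROWS is text: rows parted by semicolons, each of 7 numbers parted by spaces: the turn, a rotation vector about the tool's x, y, z in degrees, then the shift along the tool's x, y, z in cm, then the opening, from 0 (shut) to 1 (fully open). In form: rx ry rz dx dy dz fingers; .... A call has 1 to 20 rows; each row shifts and turns the commanded pose from where the row before left it, along the tool's axes as they then stand; what a row does not reach is not made up. A row lasts 1/10 s, in which the tool goes at most 50 mm and 8.59 degrees, less where a joint would pass 70% of its speed; a pose out of reach is approached as far as the arm can. A call is refused whole if a number of a shift passes 5 or a number of a turn 8.59, either way. A call with a gripper value outside its range is refused whole. The fingers move at their own pace and stop on an object; FORCE is the grip in N (left out, the last holds). Time passes only in rows, so rows that do not move let the fingers close. It gives the time, the measured TCP pose, the force and the opening at its end, in the units of the state.
- read_state(): the state, without advancing time (a new reading comes with each control period).
- capture(name): name is "scene" or "top" or "wrist"; returns the picture (384x512x3 uint8, red, green, blue); there is no depth.
- camera_params(name): a dict with "fov_y" (degrees; the focal length in pixels is half the picture's height over the tangent of half this angle, whatever the lens; pixels are square), "cx", "cy" (the principal point, pixels), "rvec" (rotation vector, rad) and "tvec" (3), from world to camera coordinates, as OpenCV has them. Camera axes: x right, y down, z forward; pixel columns grow to the right and rows downward; lengths in m; the calibration is good to about 2 mm. A picture is of the moment at which its call begins: read the wrist's pose just before it. camera_params takes no time and is no camera call; for the wrist camera it gives the pose at the moment of the call.
- hand_in(): hands the job in, once; it reports no verdict.
The state is a dict: "t": time; "joint_positions": joint angles; "qvel": joint speeds; "effort": joint torques, N m; "tool_pos": TCP position; "eef_rot": TCP orientation; "force": force on the tool from outside, world axes, zero at the start; "wrist_torque": the same for the moment, N m; "grip_width": finger opening in m.
Only numpy, scipy, OpenCV 4.12 (cv2) and the standard library are available. Lean on these libraries where they do the work, as an engineer would, in place of code of your own. Each camera call takes 0.05 s, during which the arm holds its last target.

## Working session

There is one attempt and no reset: what is moved stays moved. The work goes in short steps, Python scripts to look and compute and a shell command to move; the robot and the scene stay as the last step left them, time stands still between calls to the robot, and variables do not carry over. Pictures are saved under pics/ and viewed, and the job is handed in when it is done.

```bash
mkdir -p pics; ls; python3 - <<'E'
from plant import *
import cv2
s=read_state(); print(s)
for n in ["scene","top","wrist"]:
    print(n,camera_params(n))
    cv2.imwrite(f"pics/{n}0.png",capture(n)[:,:,::-1])
E
```

```text
pics
{'t': 0.0, 'joint_positions': array([-1.35149062e+00,  4.94187514e-01,  1.34611496e+00, -2.27624567e-05,
        1.30246784e+00, -9.55311892e-02]), 'qvel': array([-0.00034286,  0.00091584, -0.00030447,  0.00029934,  0.00080008,
       -0.00033735]), 'effort': array([ 7.17752759e-03, -8.78798676e+01, -3.81849289e+01,  7.11504067e-02,
        5.31646342e-02, -1.15073585e-04]), 'tool_pos': array([ 0.19348945, -0.59415074,  0.40414091]), 'eef_rot': array([-5.87026843e-04,  9.87634636e-01,  1.56772058e-01, -4.73691561e-05]), 'force': array([-0.04666825,  1.62237716, -0.37186031]), 'wrist_torque': array([ 0.03544258, -0.03091259,  0.01378849]), 'grip_width': 0.09100792381537426}
scene {'fov_y': 53.68416895797829, 'cx': 261.2149922894126, 'cy': 191.09516116635496, 'rvec': array([ 1.8018663 , -1.12114138,  0.65861605]), 'tvec': array([-0.13508021,  0.25029396,  1.1140804 ])}
top {'fov_y': 49.49414385949785, 'cx': 257.26011909829015, 'cy': 193.1612111427442, 'rvec': array([ 2.11305661, -2.16364834,  0.18846309]), 'tvec': array([0.09218274, 0.4255372 , 1.21612209])}
wrist {'fov_y': 61.4795111953448, 'cx': 256.8577829374175, 'cy': 187.43864092186055, 'rvec': array([-2.37428144,  1.72423372,  0.21448229]), 'tvec': array([-0.62318556, -0.02646593,  0.38979146])}
```

View pics/scene0.png

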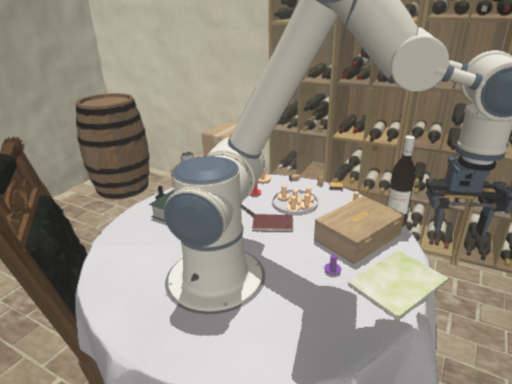

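View pics/top0.png

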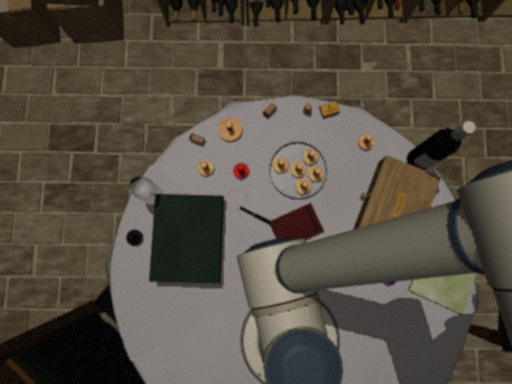

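View pics/wrist0.png

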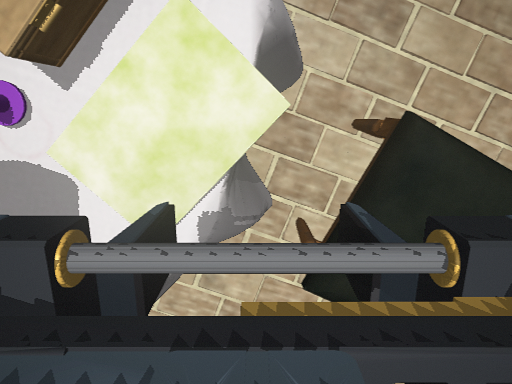

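The top picture shows the tin at (298,170) with five lids. Small orange-wood lids stand at (206,168) and (366,142). The other candidates are a wider one at (230,129), a red one at (241,171), a black one at (135,238) and a purple one at (390,280). I'll take close crops.

```bash
python3 - <<'E'
import cv2
a=cv2.imread('pics/top0.png')
c=a[92:212,180:390]
cv2.imwrite('pics/crop1.png',cv2.resize(c,None,fx=3.8,fy=3.8,interpolation=cv2.INTER_CUBIC))
E
```

```text
(no output)
```

View pics/crop1.png

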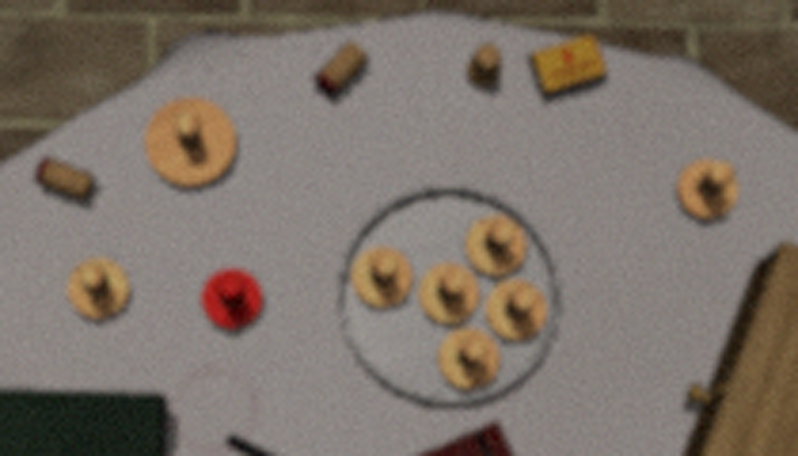

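```bash
cat > h.py <<'E'
import numpy as np,cv2
from plant import *
def K(p):
    f=192/np.tan(np.radians(p["fov_y"]/2)); return f
def ray(p,u,v,z):
    R=cv2.Rodrigues(np.array(p["rvec"]))[0]; t=np.array(p["tvec"]); f=K(p)
    d=R.T@np.array([(u-p["cx"])/f,(v-p["cy"])/f,1]); c=-R.T@t
    return c+d*(z-c[2])/d[2]
def proj(p,X):
    R=cv2.Rodrigues(np.array(p["rvec"]))[0]; q=R@np.array(X)+np.array(p["tvec"]); f=K(p)
    return q[0]/q[2]*f+p["cx"],q[1]/q[2]*f+p["cy"]
E
python3 - <<'E'
from h import *
p=camera_params("top")
for n,x,y,z in [("A",98,289,.012),("B",708,190,.012),("wide",191,142,.012),("red",232,299,.012),("tinrim",452,298,.016),("c",450,294,.014),("l",383,279,.014),("ur",497,246,.014),("r",516,309,.014),("d",469,359,.014),("boxcorner",790,245,.1),("bookR",165,395,.03)]:
    print(n,ray(p,(x+.5)/3.8-.5+180,(y+.5)/3.8-.5+92,z).round(4))
E
```

```text
A [0.515 0.24  0.012]
B [ 0.5873 -0.2625  0.012 ]
wide [0.6378 0.1628 0.012 ]
red [0.5042 0.1313 0.012 ]
tinrim [ 0.5001 -0.0472  0.016 ]
c [ 0.5039 -0.0459  0.014 ]
l [0.5176 0.0081 0.014 ]
ur [ 0.5432 -0.086   0.014 ]
r [ 0.4902 -0.099   0.014 ]
d [ 0.4499 -0.0591  0.014 ]
boxcorner [ 0.5168 -0.2971  0.1   ]
bookR [0.4235 0.1852 0.03  ]
```

```bash
python3 - <<'E'
import cv2
a=cv2.imread('pics/top0.png')
cv2.imwrite('pics/crop2.png',cv2.resize(a[110:260,340:500],None,fx=4,fy=4,interpolation=cv2.INTER_CUBIC))
a=cv2.imread('pics/scene0.png')
cv2.imwrite('pics/crop3.png',cv2.resize(a[120:270,240:440],None,fx=4,fy=4,interpolation=cv2.INTER_CUBIC))
E
```

```text
(no output)
```

View pics/crop2.png

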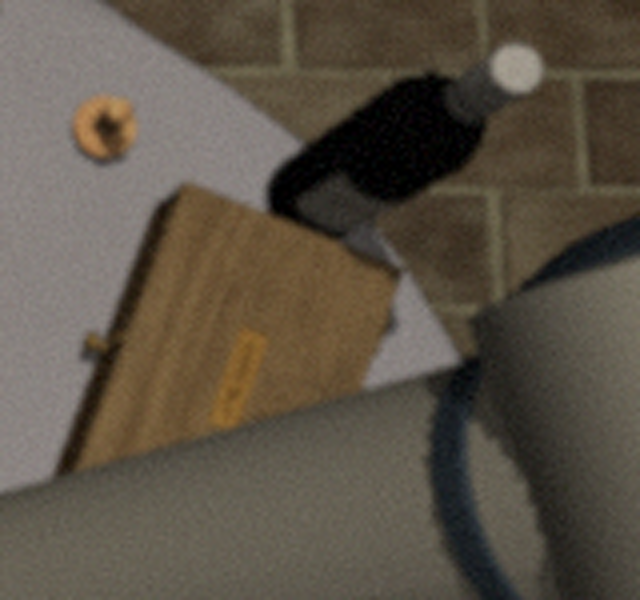

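View pics/crop3.png

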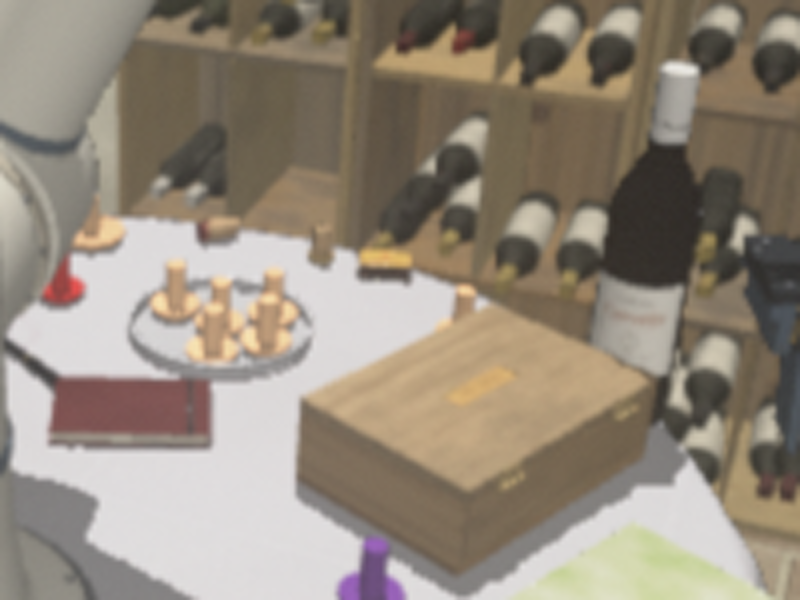

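```bash
python3 - <<'E'
from h import *
def P(p):
    f=K(p);R=cv2.Rodrigues(np.array(p["rvec"]))[0]
    return np.array([[f,0,p["cx"]],[0,f,p["cy"]],[0,0,1]])@np.c_[R,np.array(p["tvec"])]
pt,ps=camera_params("top"),camera_params("scene")
def tri(a,b):
    a=[(a[0]+.5)/4-.5+340,(a[1]+.5)/4-.5+110]; b=[(b[0]+.5)/4-.5+240,(b[1]+.5)/4-.5+120]
    X=cv2.triangulatePoints(P(pt),P(ps),np.array(a,float).reshape(2,1),np.array(b,float).reshape(2,1)); X=(X[:3]/X[3])[:,0]
    print(X.round(4), np.subtract(proj(pt,X),a).round(1),np.subtract(proj(ps,X),b).round(1))
tri((517,68),(680,70)); tri((185,188),(493,308)); tri((395,272),(652,378)); tri((118,108),(465,290))
print("box front-left", ray(pt,(80)/4+340,470/4+110,.09))
# tin fit
L=np.array([[.5039,-.0459],[.5176,.0081],[.5432,-.086],[.4902,-.099],[.4499,-.0591]])
ang=np.array([0,60,300,240,180])
from scipy.optimize import least_squares
def m(q): 
    a=np.radians(ang)+q[2]; r=np.where(np.arange(5)>0,.056,0)
    return np.c_[q[0]+r*np.cos(a),q[1]+r*np.sin(a)]
s=least_squares(lambda q:(m(q)-L).ravel(),[.5,-.05,.26]); q=s.x; print(q,np.degrees(q[2]),(m(q)-L).round(4))
for g in (0,120): print("gap",q[:2]+.056*np.array([np.cos(q[2]+np.radians(g)),np.sin(q[2]+np.radians(g))]))
w=camera_params("wrist");R=cv2.Rodrigues(np.array(w["rvec"]))[0]
c=-R.T@np.array(w["tvec"]); st=read_state()
from scipy.spatial.transform import Rotation as Ro
T=Ro.from_quat(np.roll(st["eef_rot"],-1)); print("cam in tool",T.inv().apply(c-st["tool_pos"]), "tool axes",T.as_matrix().round(3), "cam axes in tool",(T.inv().as_matrix()@R.T).round(2))
E
```

```text
[ 0.5284 -0.4219  0.3203] [-0.4  0.2] [ 0.3 -0.2]
[ 0.5209 -0.2996  0.0788] [ 0.1 -0.1] [-0.1  0. ]
[ 0.4537 -0.4472  0.0807] [-0.1  0. ] [ 0.1 -0. ]
[ 0.5897 -0.2602  0.0558] [-0.2  0.1] [ 0.2 -0.1]
box front-left [ 0.3129223  -0.20626623  0.09      ]
[ 0.50387981 -0.04556729  0.25985435] 14.88855748717105 [[-0.      0.0003]
 [ 0.0009  0.0004]
 [ 0.0002  0.0008]
 [-0.0009 -0.0006]
 [-0.0001 -0.0009]]
gap [ 0.55799975 -0.03117866]
gap [ 0.46435892 -0.00589237]
cam in tool [ 0.06945951 -0.0014993   0.0200281 ] tool axes [[ 0.951  0.31  -0.   ]
 [ 0.31  -0.951  0.001]
 [ 0.    -0.001 -1.   ]] cam axes in tool [[-0.   -0.97 -0.24]
 [ 1.   -0.    0.  ]
 [-0.   -0.24  0.97]]
```

```bash
python3 -m inch '0 0 0 2.1 -1.9 0 1;0 0 0 2.1 -1.9 0 1;0 0 0 2.1 -1.9 0 1;0 0 0 2.1 -1.9 0 1;0 0 0 2.1 -1.9 0 1;0 0 0 2.1 -1.9 0 1;0 0 0 2.1 -1.9 0 1;0 0 0 2.1 -1.9 0 1;0 0 0 2.1 -1.9 0 1;0 0 0 2.1 -1.9 0 1;0 0 0 2.1 -1.9 0 1;0 0 0 2.1 -1.9 0 1;0 0 0 2.1 -1.9 0 1;0 0 0 2.1 -1.9 0 1;0 0 0 2.1 -1.9 0 1;0 0 0 2.1 -1.9 0 1;0 0 0 0 0 0 1' 10
python3 -m inch '0 0 -8 0 0 0 1;0 0 -8 0 0 0 1;0 0 -8 0 0 0 1;0 0 -8 0 0 0 1;0 0 -8 0 0 0 1;0 0 -8 0 0 0 1;0 0 -8 0 0 0 1;0 0 0 0 0 0 1'
cat > rel.py <<'E'
# usage: rel.py x y z  -> tool-frame shift (cm) from present to flange target
import sys
from h import *
from scipy.spatial.transform import Rotation as Ro
s=read_state(); T=Ro.from_quat(np.roll(s["eef_rot"],-1))
tgt=np.array(list(map(float,sys.argv[1:4])))
print("t",round(s["t"],2),"pos",s["tool_pos"].round(4),"yawx",np.degrees(np.arctan2(*T.as_matrix()[1::-1,0])).round(2),"tilt",T.as_matrix()[:,2].round(4),"F",s["force"].round(1),"w",round(s["grip_width"],4))
print("shift cm",(T.inv().apply(tgt-s["tool_pos"])*100).round(2))
E
python3 rel.py 0.589 -0.2615 0.42
```

```text
t: 1.85
tool_pos: [0.4198, -0.199, 0.4046]
eef_rot: [-0.0, 0.987, 0.158, 0.0]
force: [-0.1, 0.1, -0.5]
grip_width: 0.0913
t: 2.65
tool_pos: [0.4186, -0.2016, 0.4046]
eef_rot: [-0.0, 0.798, 0.603, -0.0]
force: [-0.3, -0.3, 0.2]
grip_width: 0.0912
t 2.65 pos [ 0.4186 -0.2016  0.4046] yawx 74.18 tilt [-2.e-04 -0.e+00 -1.e+00] F [-0.3 -0.3  0.2] w 0.0912
shift cm [-1.12 18.02 -1.54]
```

```bash
python3 -m inch '0 0 0 -0.19 3 -0.25 1;0 0 0 -0.19 3 -0.25 1;0 0 0 -0.19 3 -0.25 1;0 0 0 -0.19 3 -0.25 1;0 0 0 -0.19 3 -0.25 1;0 0 0 -0.19 3 -0.25 1;0 0 0 0 0 0 1;0 0 0 0 0 0 1'
python3 rel.py 0.589 -0.2615 0.42
python3 - <<'E'
from h import *
p=camera_params("wrist");im=capture("wrist")[:,:,::-1]
print(proj(p,[.589,-.2615,.012]),proj(p,[.589,-.2615,.056]),dict(p))
cv2.imwrite("pics/w1.png",im); cv2.imwrite("pics/w1b.png",cv2.resize(im[100:240,180:360],None,fx=4,fy=4,interpolation=cv2.INTER_CUBIC))
E
```

```text
t: 3.45
tool_pos: [0.5888, -0.262, 0.4191]
eef_rot: [-0.0, 0.8, 0.601, -0.0]
force: [-1.1, 0.1, 0.9]
grip_width: 0.0912
t 3.45 pos [ 0.5888 -0.262   0.4191] yawx 73.83 tilt [-8.e-04  3.e-04 -1.e+00] F [-1.1  0.1  0.9] w 0.0912
shift cm [ 0.05  0.   -0.09]
(np.float64(257.22153735403094), np.float64(165.08977041068115)) (np.float64(257.22064872121217), np.float64(172.30465228735756)) {'fov_y': 61.4795111953448, 'cx': 256.8577829374175, 'cy': 187.43864092186055, 'rvec': array([-2.86769529,  0.40751005,  0.05225847]), 'tvec': array([-0.6380883 , -0.11460239,  0.38341842])}
```

View pics/w1.png

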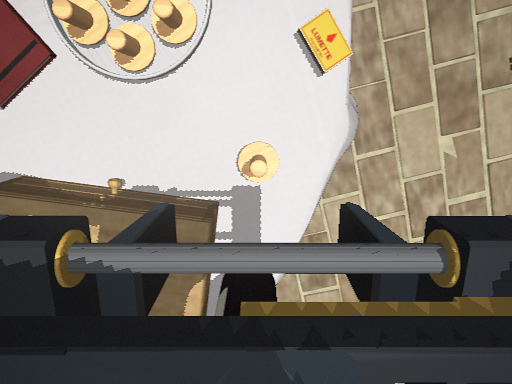

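View pics/w1b.png

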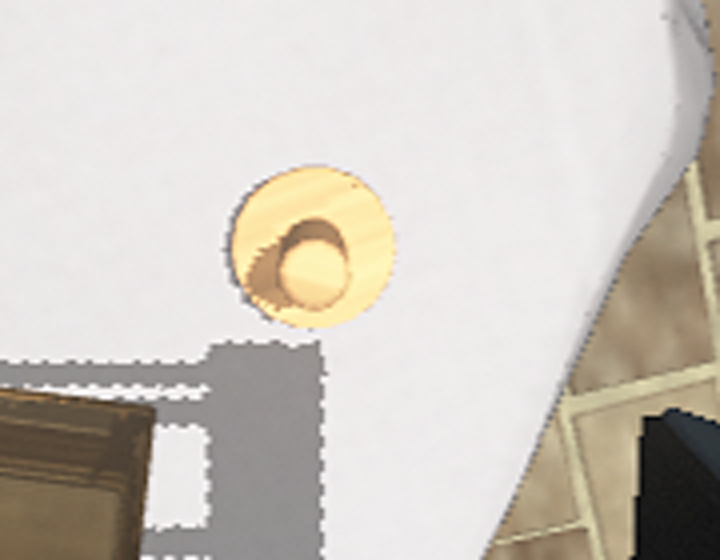

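```bash
python3 - <<'E'
from h import *
p=camera_params("wrist")
print(ray(p,258,161.5,.012),ray(p,258.5,168.1,.056))
E
python3 rel.py 0.5905 -0.2585 0.209
```

```text
[ 0.59057125 -0.2572681   0.012     ] [ 0.59105892 -0.25718907  0.056     ]
t 3.5 pos [ 0.5883 -0.2618  0.4193] yawx 73.87 tilt [-1.e-03  5.e-04 -1.e+00] F [-0.2  0.1 -0.6] w 0.0912
shift cm [ 0.37  0.14 21.03]
```

```bash
python3 -m inch '0 0 0 0.2 0.1 1 0.7;0 0 0 0.2 0.05 2.5 0.7;0 0 0 0 0 3 0.7;0 0 0 0 0 3 0.7;0 0 0 0 0 3 0.7;0 0 0 0 0 3 0.7;0 0 0 0 0 2.5 0.7;0 0 0 0 0 1.5 0.7;0 0 0 0 0 1 0.7;0 0 0 0 0 0.5 0.7;0 0 0 0 0 0 0.7;0 0 0 0 0 0 0.7' 
python3 rel.py 0.5905 -0.2585 0.209
python3 - <<'E'
from h import *
for n in ("wrist","scene"):
    im=capture(n)[:,:,::-1]; cv2.imwrite(f"pics/{n}2.png",im)
E
```

```text
t: 4.7
tool_pos: [0.5916, -0.2583, 0.2106]
eef_rot: [0.001, 0.798, 0.602, 0.0]
force: [-0.6, 0.3, 0.8]
grip_width: 0.0636
t 4.7 pos [ 0.5916 -0.2583  0.2106] yawx 74.03 tilt [ 1.1e-03 -6.0e-04 -1.0e+00] F [-0.6  0.3  0.8] w 0.0636
shift cm [-0.05 -0.1   0.16]
```

View pics/wrist2.png

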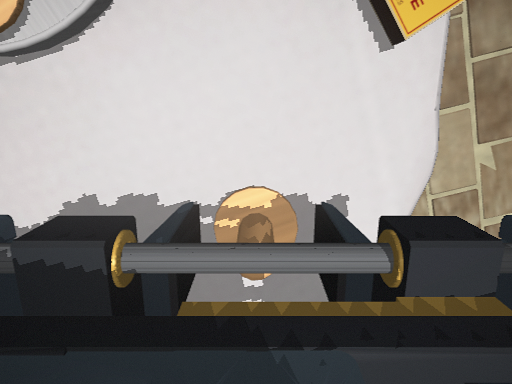

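View pics/scene2.png

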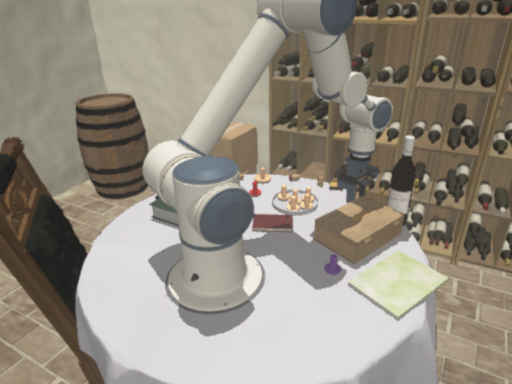

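```bash
python3 - <<'E'
from h import *
p=camera_params("wrist"); s=read_state()
a=ray(p,256,187,.012);b=ray(p,256,280,.012)
print(a,b,(a+b)/2,np.linalg.norm(a-b),s["tool_pos"]); print(ray(p,215,228,.012),ray(p,297,228,.012))
E
python3 -m inch '0 0 0 0 0 0.2 0.15;0 0 0 0 0 0 0.15;0 0 0 0 0 0 0;0 0 0 0 0 0 0;0 0 0 0 0 0 0;0 0 0 0 0 0 0;0 0 0 0 0 0 0;0 0 0 0 0 0 0' 20
python3 rel.py 0.5905 -0.2585 0.209
```

```text
[ 0.59837646 -0.23395786  0.012     ] [ 0.58209692 -0.29066512  0.012     ] [ 0.59023669 -0.26231149  0.012     ] 0.058997770446662656 [ 0.5916173  -0.25836618  0.21065058]
[ 0.5682784  -0.25124391  0.012     ] [ 0.61473187 -0.26457076  0.012     ]
t: 5.6
tool_pos: [0.5913, -0.2582, 0.2077]
eef_rot: [-0.0, 0.798, 0.602, -0.0]
force: [-0.1, 0.5, 1.1]
grip_width: 0.0193
t 5.6 pos [ 0.5913 -0.2582  0.2077] yawx 74.04 tilt [-0.  0. -1.] F [-0.1  0.5  1.1] w 0.0193
shift cm [-0.05 -0.07 -0.13]
```

```bash
python3 -m inch '0 0 0 0 0 -0.5 0;0 0 0 0 0 -1.5 0;0 0 0 0 0 -2.5 0;0 0 0 0 0 -3 0;0 0 0 0 0 -3 0;0 0 0 0 0 -3 0;0 0 0 0 0 -2 0;0 0 0 0 0 -1 0;0 0 0 0 0 0 0' 
python3 rel.py 0.53 -0.165 0.39
```

```text
t: 6.5
tool_pos: [0.5915, -0.2583, 0.3746]
eef_rot: [0.001, 0.798, 0.602, 0.001]
force: [-0.0, 0.0, -1.7]
grip_width: 0.0191
t 6.5 pos [ 0.5915 -0.2583  0.3746] yawx 74.04 tilt [ 0.0024 -0.0013 -1.    ] F [-0.   0.  -1.7] w 0.0191
shift cm [ 7.28 -8.47 -1.57]
```

```bash
python3 -m inch '0 0 0 1.8 -2.1 -0.4 0;0 0 0 1.8 -2.1 -0.4 0;0 0 0 1.8 -2.1 -0.4 0;0 0 0 1.8 -2.1 -0.4 0;0 0 0 0 0 0 0;0 0 0 0 0 0 0' 
python3 - <<'E'
from h import *
import pickle
p=camera_params("wrist");im=capture("wrist")[:,:,::-1]
pickle.dump(p,open("pw3.pkl","wb"))
print(read_state()["tool_pos"])
cv2.imwrite("pics/w3.png",im); cv2.imwrite("pics/w3b.png",cv2.resize(im[0:220,110:376],None,fx=2.7,fy=2.7,interpolation=cv2.INTER_CUBIC))
E
```

```text
t: 7.1
tool_pos: [0.5303, -0.1657, 0.3882]
eef_rot: [-0.0, 0.798, 0.602, -0.0]
force: [0.9, -0.8, -0.4]
grip_width: 0.0195
[ 0.53058935 -0.16614726  0.38815176]
```

View pics/w3.png

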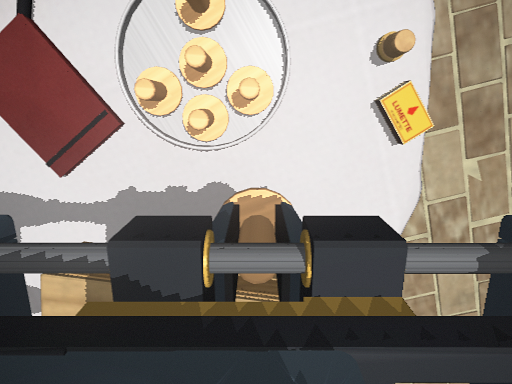

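View pics/w3b.png

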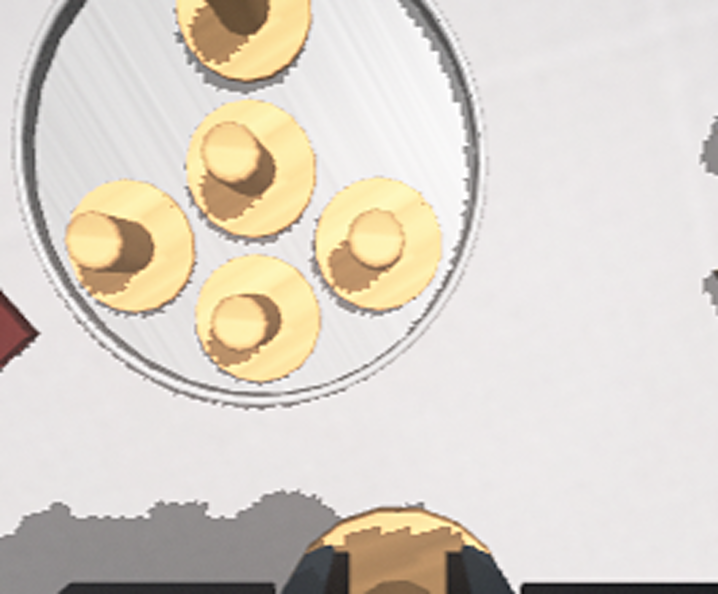

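```bash
cat > tinfit.py <<'E'
from h import *
from scipy.optimize import least_squares
def fit(L,ang):
    r=np.where(np.array(ang)>=0,.056,0); A=np.radians(np.array(ang,float))
    m=lambda q:np.c_[q[0]+r*np.cos(A+q[2]),q[1]+r*np.sin(A+q[2])]
    q=least_squares(lambda q:(m(q)-L).ravel(),[.5,-.05,.26]).x
    print(q.round(4),np.degrees(q[2]).round(1),"res",((m(q)-L)*1000).round(1).tolist())
    for g in (0,120): print(" gap",(q[:2]+.056*np.array([np.cos(q[2]+np.radians(g)),np.sin(q[2]+np.radians(g))])).round(4))
E
python3 - <<'E'
from tinfit import *
import pickle
p=pickle.load(open("pw3.pkl","rb"))
f=lambda x,y,z:ray(p,(x+.5)/2.7-.5+110,(y+.5)/2.7-.5,z)[:2]
fit(np.array([f(*a,.058) for a in [(230,152),(376,238),(240,322),(94,240)]]),[-1,300,240,180])
fit(np.array([f(*a,.014) for a in [(251,168),(378,244),(258,318),(130,246)]]),[-1,300,240,180])
E
```

```text
[ 0.5079 -0.0407  0.2544] 14.6 res [[0.2, 0.2], [0.5, -0.0], [-0.3, -0.2], [-0.4, 0.0]]
 gap [ 0.5621 -0.0266]
 gap [ 0.4686 -0.0008]
[ 0.5074 -0.0405  0.2533] 14.5 res [[-0.1, -0.0], [0.3, 0.0], [-0.2, -0.1], [-0.0, 0.1]]
 gap [ 0.5617 -0.0264]
 gap [ 0.4682 -0.0005]
```

```bash
python3 rel.py 0.562 -0.0265 0.30; 
```

```text
t 7.15 pos [ 0.5306 -0.1661  0.3882] yawx 74.05 tilt [-5.e-04  1.e-04 -1.e+00] F [ 0.3 -1.  -1.6] w 0.0195
shift cm [14.29 -0.81  8.81]
```

```bash
python3 -m inch '0 0 0 1.5 -0.1 0 0;0 0 0 2.8 -0.15 1 0;0 0 0 2.8 -0.15 1.5 0;0 0 0 2.8 -0.15 1.5 0;0 0 0 2.8 -0.15 1.5 0;0 0 0 1.6 -0.1 1.5 0;0 0 0 0 0 1.8 0;0 0 0 0 0 0 0;0 0 0 0 0 0 0' 
python3 rel.py 0.562 -0.0265 0.2105
python3 - <<'E'
from h import *
im=capture("top")[:,:,::-1]; cv2.imwrite("pics/t4.png",cv2.resize(im[92:212,180:390],None,fx=3.8,fy=3.8,interpolation=cv2.INTER_CUBIC))
E
```

```text
t: 8.05
tool_pos: [0.5623, -0.0262, 0.3006]
eef_rot: [-0.0, 0.799, 0.602, -0.0]
force: [0.1, -0.8, -0.2]
grip_width: 0.0195
t 8.05 pos [ 0.5623 -0.0262  0.3006] yawx 74.02 tilt [-8.e-04  1.e-04 -1.e+00] F [ 0.1 -0.8 -0.2] w 0.0195
shift cm [-0.03 -0.02  9.01]
```

View pics/t4.png

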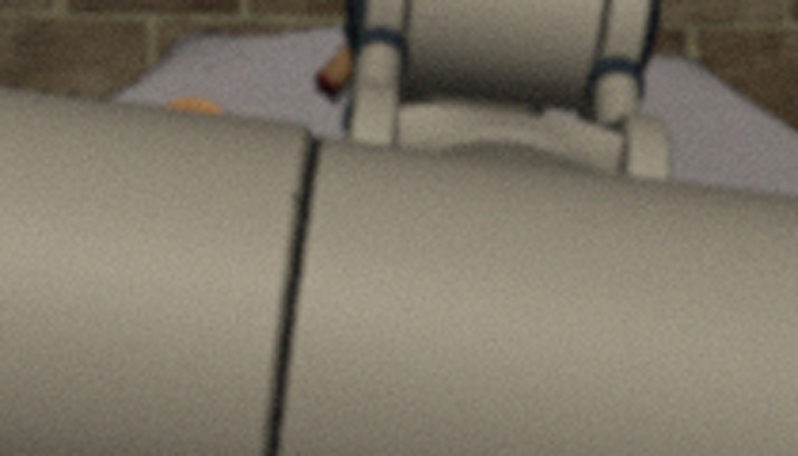

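The arm blocks the top view here, so I'll go down and check with the wrist and scene cameras just above the neighbouring discs.

```bash
python3 -m inch '0 0 0 0 0 1 0;0 0 0 0 0 2 0;0 0 0 0 0 1.8 0;0 0 0 0 0 0.8 0;0 0 0 0 0 0 0;0 0 0 0 0 0 0' 
python3 rel.py 0.562 -0.0265 0.2105
python3 - <<'E'
from h import *
p=camera_params("wrist"); print(proj(p,[.4684,-.0007,.002]),proj(p,[.5077+.056*np.cos(np.radians(74.6)),-.0406+.056*np.sin(np.radians(74.6)),.058]))
cv2.imwrite("pics/w5.png",capture("wrist")[:,:,::-1])
im=capture("scene")[:,:,::-1]; cv2.imwrite("pics/s5.png",cv2.resize(im[150:230,240:360],None,fx=6,fy=6,interpolation=cv2.INTER_CUBIC))
E
```

```text
t: 8.7
tool_pos: [0.5623, -0.0264, 0.2452]
eef_rot: [0.0, 0.799, 0.602, 0.0]
force: [-0.1, -0.3, -0.8]
grip_width: 0.0194
t 8.7 pos [ 0.5623 -0.0264  0.2452] yawx 74.03 tilt [ 6.e-04 -1.e-04 -1.e+00] F [-0.1 -0.3 -0.8] w 0.0194
shift cm [-0.02 -0.02  3.47]
(np.float64(122.35881788646003), np.float64(207.62450145028365)) (np.float64(164.8120816037528), np.float64(188.78842321348534))
```

View pics/w5.png

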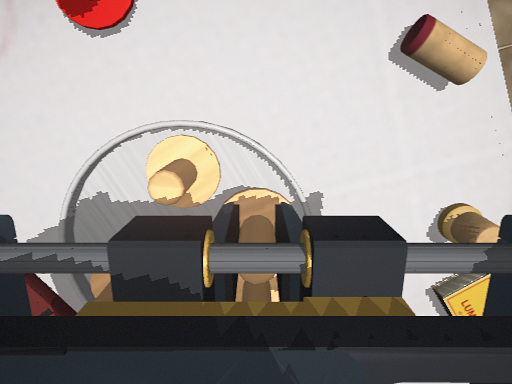

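View pics/s5.png

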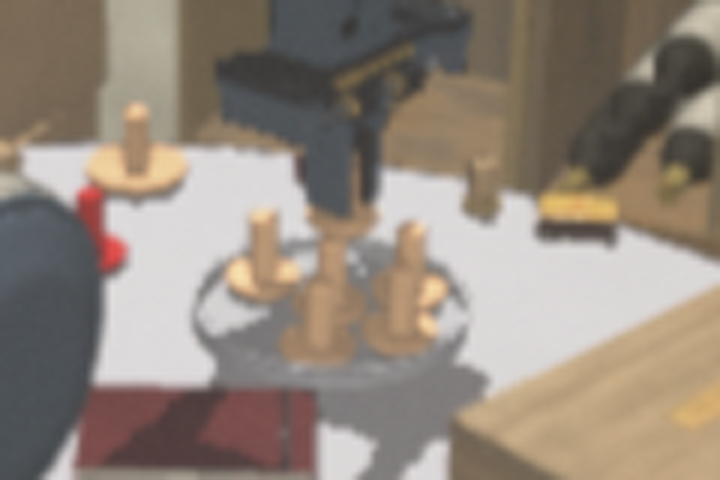

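```bash
python3 -m inch '0 0 0 0 0 0.6 0;0 0 0 0 0 0.8 0;0 0 0 0 0 0.7 0;0 0 0 0 0 0.5 0;0 0 0 0 0 0.4 0;0 0 0 0 0 0.3 0;0 0 0 0 0 0 0;0 0 0 0 0 0 0' 
python3 rel.py 0.562 -0.0265 0.2100
```

```text
t: 9.6
tool_pos: [0.5621, -0.0262, 0.2118]
eef_rot: [0.0, 0.798, 0.602, -0.0]
force: [0.5, 0.6, -1.9]
grip_width: 0.0198
t 9.6 pos [ 0.5621 -0.0262  0.2118] yawx 74.04 tilt [ 0. -0. -1.] F [ 0.5  0.6 -1.9] w 0.0198
shift cm [-0.03  0.    0.18]
```

```bash
python3 -m inch '0 0 0 0 0 0.15 0;0 0 0 0 0 0 0;0 0 0 0 0 0 0' 
python3 rel.py 0.562 -0.0265 0.2100
python3 -m inch '0 0 0 0 0 0 0.3;0 0 0 0 0 0 0.4;0 0 0 0 0 0 0.4;0 0 0 0 0 0 0.4;0 0 0 0 0 -0.5 0.4;0 0 0 0 0 -1.5 0.4;0 0 0 0 0 -3 0.4;0 0 0 0 0 -3 0.4;0 0 0 0 0 -3 0.4;0 0 0 0 0 -3 0.4;0 0 0 0 0 -1 0.4;0 0 0 0 0 0 0.4'
python3 rel.py 0.53 0.12 0.40
```

```text
t: 9.9
tool_pos: [0.5621, -0.0262, 0.2103]
eef_rot: [0.0, 0.798, 0.602, 0.0]
force: [-1.4, 0.8, -1.2]
grip_width: 0.0193
t 9.9 pos [ 0.5621 -0.0262  0.2103] yawx 74.04 tilt [ 2.e-04 -0.e+00 -1.e+00] F [-1.4  0.8 -1.2] w 0.0193
shift cm [-0.03  0.    0.03]
t: 11.1
tool_pos: [0.5622, -0.0263, 0.3617]
eef_rot: [0.001, 0.798, 0.602, 0.001]
force: [-0.4, 0.2, 0.4]
grip_width: 0.0365
t 11.1 pos [ 0.5622 -0.0263  0.3617] yawx 74.04 tilt [ 2.8e-03 -4.0e-04 -1.0e+00] F [-0.4  0.2  0.4] w 0.0365
shift cm [13.18 -7.11 -3.85]
```

```bash
python3 -m inch '0 0 0 1.5 -0.8 -0.7 0.4;0 0 0 2.5 -1.3 -1 0.4;0 0 0 2.5 -1.3 -1 0.4;0 0 0 2.5 -1.3 -1 0.4;0 0 0 2.5 -1.3 -1 0.4;0 0 0 1.5 -1 -1 0.4;0 0 0 0 0 0 0.7;0 0 0 0 0 0 0.7' 
python3 rel.py 0.519 0.245 0.42
python3 - <<'E'
from h import *
import pickle
p=camera_params("wrist");im=capture("wrist")[:,:,::-1]
pickle.dump(p,open("pw6.pkl","wb"))
print(proj(p,[.519,.245,.012]),proj(p,[.519,.245,.056]))
cv2.imwrite("pics/w6.png",im)
cv2.imwrite("pics/t6.png",cv2.resize(capture("top")[90:290,90:350,::-1],None,fx=3,fy=3,interpolation=cv2.INTER_CUBIC))
cv2.imwrite("pics/s6.png",cv2.resize(capture("scene")[120:240,140:360,::-1],None,fx=3.5,fy=3.5,interpolation=cv2.INTER_CUBIC))
E
```

```text
t: 11.9
tool_pos: [0.5301, 0.1186, 0.4163]
eef_rot: [-0.0, 0.798, 0.603, -0.001]
force: [1.0, 0.9, -0.7]
grip_width: 0.0492
t 11.9 pos [0.5301 0.1186 0.4163] yawx 74.1 tilt [-1.4e-03 -3.0e-04 -1.0e+00] F [ 1.   0.9 -0.7] w 0.0492
shift cm [11.86 -4.53 -0.37]
(np.float64(216.79750029639084), np.float64(61.051598367205585)) (np.float64(211.3591669657624), np.float64(55.065156926307026))
```

View pics/w6.png

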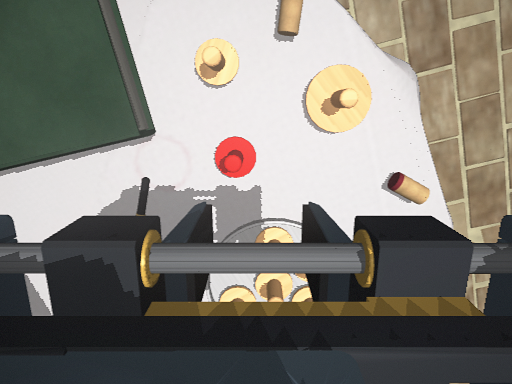

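View pics/t6.png

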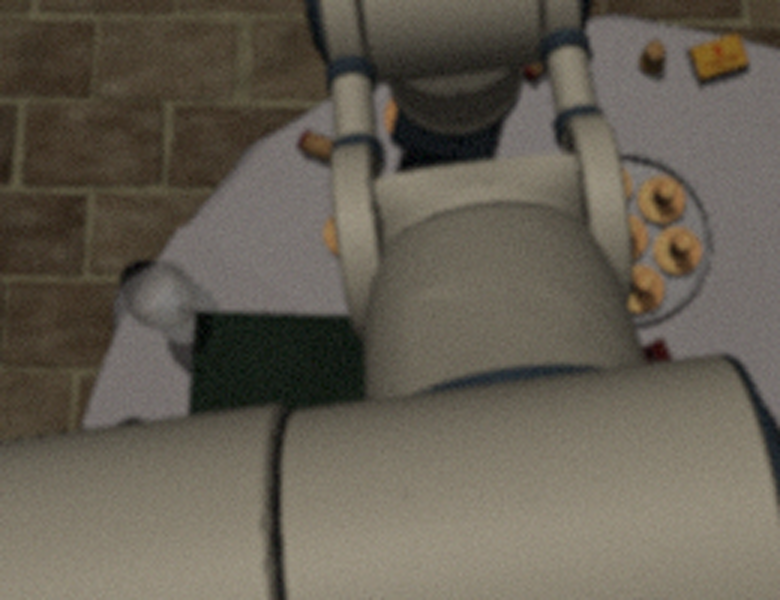

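View pics/s6.png

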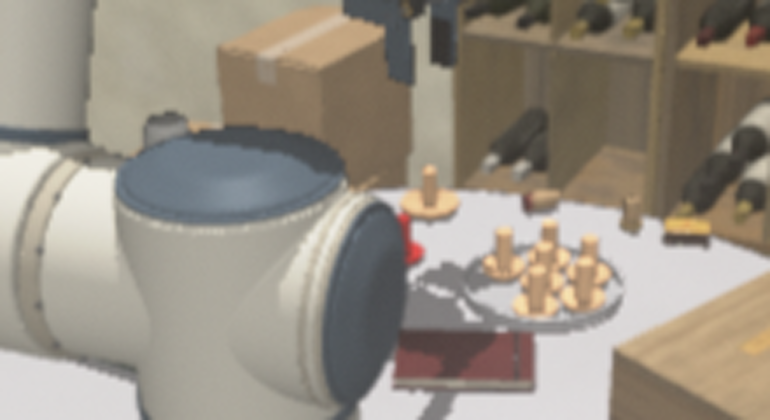

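```bash
python3 - <<'E'
from h import *
import pickle
p=camera_params("top")
print("base",ray(p,152,203,0)); 
for z in (.1,.15,.2,.25): print(z,ray(p,141,186,z))
print("book corner",ray(p,158,194,.04),ray(p,223,196,.04))
w=pickle.load(open("pw6.pkl","rb"))
print(ray(w,217,62,.012),ray(w,211.5,56,.056), "book",ray(w,155,132,.04))
ps=camera_params("scene")
print(proj(ps,[.43,.36,0]),proj(ps,[.43,.36,.15]),proj(ps,[.43,.36,.2]))
E
```

```text
base [0.4103414  0.40575295 0.        ]
0.1 [0.4450304  0.41347658 0.1       ]
0.15 [0.43540857 0.39989415 0.15      ]
0.2 [0.42578675 0.38631173 0.2       ]
0.25 [0.41616492 0.37272931 0.25      ]
book corner [0.43109645 0.37858258 0.04      ] [0.42056305 0.18467987 0.04      ]
[0.5189158  0.24398916 0.012     ] [0.51886879 0.24414182 0.056     ] book [0.43428902 0.18992773 0.04      ]
(np.float64(198.77994835190697), np.float64(190.63469505146395)) (np.float64(195.36327997621316), np.float64(157.65896488031677)) (np.float64(194.15401929309417), np.float64(145.9878719885432))
```

Lid A is at disc (217,62) and handle top (211,56) in the wrist view. It is small plain wood and clearly distinct from the wide lid at (338,98) and the red one at (235,157). The scene view now shows six lids in the tin.

```bash
python3 -m inch '0 0 0 1.5 -0.6 0.5 0.7;0 0 0 2.7 -1 2 0.7;0 0 0 2.7 -1 2 0.7;0 0 0 2.7 -1 2 0.7;0 0 0 1.6 -0.6 2 0.7;0 0 0 0.5 -0.3 2 0.7;0 0 0 0 0 2 0.7;0 0 0 0 0 1 0.7;0 0 0 0 0 0 0.7;0 0 0 0 0 0 0.7' 
python3 rel.py 0.519 0.244 0.208
python3 - <<'E'
from h import *
im=capture("wrist")[:,:,::-1]; cv2.imwrite("pics/w7.png",im)
p=camera_params("wrist"); print(proj(p,[.519,.244,.012]),proj(p,[.519,.244,.056]))
E
```

```text
t: 13.05
tool_pos: [0.5196, 0.2429, 0.2825]
eef_rot: [-0.0, 0.799, 0.602, 0.0]
force: [0.2, -0.0, 0.4]
grip_width: 0.0637
t 13.05 pos [0.5196 0.2429 0.2825] yawx 74.01 tilt [ 1.e-04  1.e-04 -1.e+00] F [ 0.2 -0.   0.4] w 0.0637
shift cm [ 0.09 -0.09  7.45]
(np.float64(255.3564516721333), np.float64(194.8257618158901)) (np.float64(255.10224612666667), np.float64(212.21303496761865))
```

View pics/w7.png

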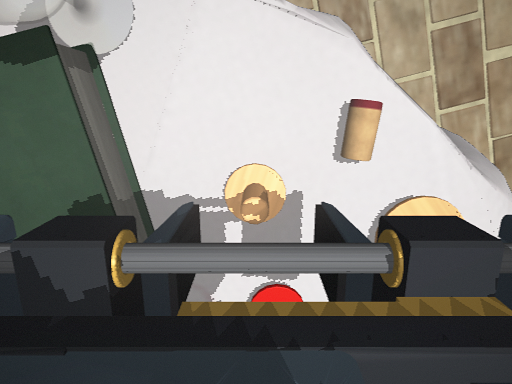

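```bash
python3 -m inch '0 0 0 0.1 -0.1 1 0.7;0 0 0 0 0 2 0.7;0 0 0 0 0 2 0.7;0 0 0 0 0 1.2 0.7;0 0 0 0 0 0.8 0.7;0 0 0 0 0 0.4 0.7;0 0 0 0 0 0 0.7;0 0 0 0 0 0 0.7' 20
python3 rel.py 0.519 0.244 0.208
python3 - <<'E'
from h import *
im=capture("wrist")[:,:,::-1]; cv2.imwrite("pics/w8.png",im)
p=camera_params("wrist"); print(proj(p,[.519,.244,.012]),ray(p,256,187,.012))
E
```

```text
t: 13.9
tool_pos: [0.5189, 0.2442, 0.2087]
eef_rot: [0.0, 0.798, 0.602, 0.0]
force: [0.4, 0.6, -0.3]
grip_width: 0.0637
t 13.9 pos [0.5189 0.2442 0.2087] yawx 74.04 tilt [ 8.e-04  3.e-04 -1.e+00] F [ 0.4  0.6 -0.3] w 0.0637
shift cm [-0.02  0.01  0.07]
(np.float64(256.8148881224369), np.float64(230.36976620925023)) [0.52575172 0.26924831 0.012     ]
```

View pics/w8.png

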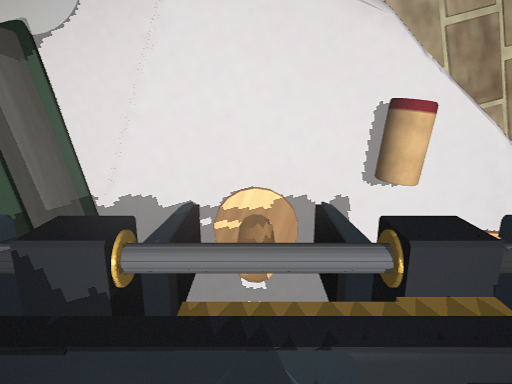

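```bash
python3 -m inch '0 0 0 0.1 0 0.1 0.3;0 0 0 0 0 0 0.15;0 0 0 0 0 0 0;0 0 0 0 0 0 0;0 0 0 0 0 0 0;0 0 0 0 0 0 0;0 0 0 0 0 0 0' 20
python3 rel.py 0.4684 -0.0007 0.38
python3 -m inch '0 0 0 0 0 -0.5 0;0 0 0 0 0 -1.5 0;0 0 0 0 0 -3 0;0 0 0 0 0 -3 0;0 0 0 0 0 -3 0;0 0 0 0 0 -3 0;0 0 0 0 0 -2 0;0 0 0 0 0 -1 0;0 0 0 0 0 0 0'
python3 rel.py 0.4684 -0.0007 0.38
```

```text
t: 14.65
tool_pos: [0.5189, 0.2451, 0.2072]
eef_rot: [-0.0, 0.798, 0.602, -0.0]
force: [-0.5, 0.3, -0.1]
grip_width: 0.0195
t 14.65 pos [0.5189 0.2451 0.2072] yawx 74.04 tilt [-1.e-04 -0.e+00 -1.e+00] F [-0.5  0.3 -0.1] w 0.0195
shift cm [-25.02   1.9  -17.28]
t: 15.55
tool_pos: [0.5191, 0.2451, 0.3783]
eef_rot: [0.0, 0.798, 0.602, 0.001]
force: [0.2, -0.7, -1.0]
grip_width: 0.0196
t 15.55 pos [0.5191 0.2451 0.3783] yawx 74.04 tilt [ 1.9e-03  7.0e-04 -1.0e+00] F [ 0.2 -0.7 -1. ] w 0.0196
shift cm [-25.03   1.89  -0.2 ]
```

```bash
python3 -m inch '0 0 0 -1.5 0.3 0 0;0 0 0 -2.9 0.6 0 0;0 0 0 -2.9 0.6 0 0;0 0 0 -2.9 0.6 0 0;0 0 0 -2.9 0.6 0 0;0 0 0 -2.9 0.6 0 0;0 0 0 -2.9 0.6 0 0;0 0 0 -2.9 0.6 0 0;0 0 0 -2.9 0.6 0 0;0 0 0 -2.9 0.6 0 0;0 0 0 -2.9 0.6 0 0;0 0 0 -2.9 0.6 0 0;0 0 0 -2.9 0.6 0 0;0 0 0 -2.9 0.6 -0.5 0;0 0 0 -1.5 0.3 -0.5 0;0 0 0 0 0 0 0;0 0 0 0 0 0 0'
python3 - <<'E'
from h import *
import pickle
p=camera_params("wrist");im=capture("wrist")[:,:,::-1]
pickle.dump(p,open("pw9.pkl","wb"))
print(proj(p,[.4684,-.0007,.002]),proj(p,[.562,-.0265,.014]))
cv2.imwrite("pics/w9.png",im); cv2.imwrite("pics/w9b.png",cv2.resize(im[0:220,130:396],None,fx=2.7,fy=2.7,interpolation=cv2.INTER_CUBIC))
E
python3 rel.py 0.4684 -0.0007 0.38
```

```text
t: 17.25
tool_pos: [0.4874, -0.1691, 0.3866]
eef_rot: [-0.001, 0.799, 0.602, -0.0]
force: [-0.3, 0.2, -0.8]
grip_width: 0.0194
(np.float64(194.48747065968755), np.float64(19.61458807281062)) (np.float64(289.91769656514003), np.float64(15.297058648320899))
t 17.3 pos [ 0.4875 -0.1686  0.3867] yawx 74.04 tilt [-1.e-03  8.e-04 -1.e+00] F [-0.3  0.3 -1.8] w 0.0195
shift cm [15.62 -6.45  0.68]
```

View pics/w9b.png

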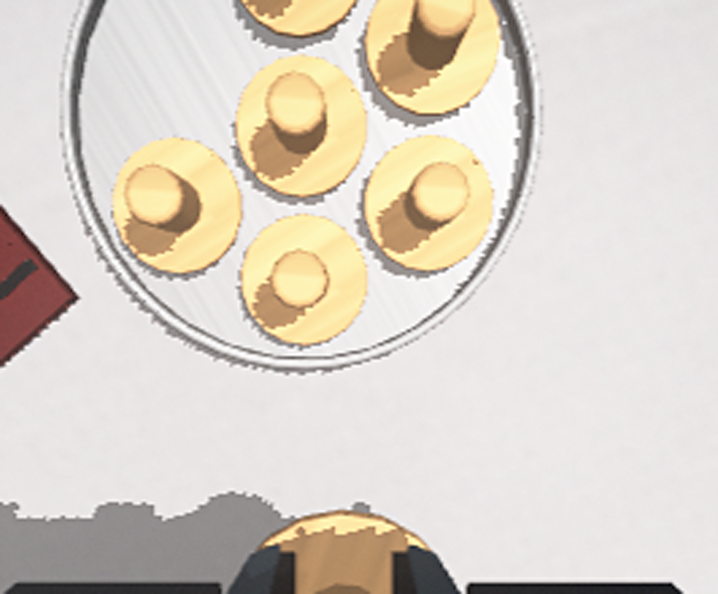

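```bash
python3 - <<'E'
from tinfit import *
import pickle
p=pickle.load(open("pw9.pkl","rb"))
f=lambda x,y,z:ray(p,(x+.5)/2.7-.5+130,(y+.5)/2.7-.5,z)[:2]
fit(np.array([f(*a,.058) for a in [(296,101),(440,190),(300,278),(154,193)]]),[-1,300,240,180])
fit(np.array([f(*a,.014) for a in [(301,125),(428,203),(304,280),(177,205)]]),[-1,300,240,180])
print(f(433,46,.014))
E
python3 rel.py 0.4684 -0.0007 0.38
```

```text
[ 0.5077 -0.0404  0.2541] 14.6 res [[-0.1, 0.1], [0.8, -0.2], [-0.2, 0.0], [-0.4, 0.1]]
 gap [ 0.5619 -0.0263]
 gap [ 0.4684 -0.0005]
[ 0.5073 -0.0404  0.2518] 14.4 res [[-0.0, -0.2], [0.3, -0.1], [0.0, 0.2], [-0.3, 0.1]]
 gap [ 0.5616 -0.0264]
 gap [ 4.681e-01 -4.000e-04]
[ 0.56180725 -0.02778434]
t 17.3 pos [ 0.4875 -0.1686  0.3867] yawx 74.04 tilt [-1.e-03  8.e-04 -1.e+00] F [-0.3  0.3 -1.8] w 0.0195
shift cm [15.62 -6.45  0.68]
```

```bash
python3 -m inch '0 0 0 1.4 -0.6 0 0;0 0 0 2.8 -1.15 0.3 0;0 0 0 2.8 -1.15 1 0;0 0 0 2.8 -1.15 2 0;0 0 0 2.8 -1.15 2 0;0 0 0 2 -0.85 2 0;0 0 0 1 -0.4 2 0;0 0 0 0 0 2 0;0 0 0 0 0 2 0;0 0 0 0 0 0.8 0;0 0 0 0 0 0 0;0 0 0 0 0 0 0'
python3 rel.py 0.4684 -0.0006 0.2102
python3 - <<'E'
from h import *
p=camera_params("wrist"); print(proj(p,[.5077+.056*np.cos(np.radians(74.6)),-.0405+.056*np.sin(np.radians(74.6)),.058]))
cv2.imwrite("pics/w10.png",capture("wrist")[:,:,::-1])
E
```

```text
t: 18.5
tool_pos: [0.4687, -0.0012, 0.2468]
eef_rot: [0.0, 0.798, 0.602, 0.0]
force: [-0.4, 0.2, 0.2]
grip_width: 0.0193
t 18.5 pos [ 0.4687 -0.0012  0.2468] yawx 74.06 tilt [ 3.e-04  0.e+00 -1.e+00] F [-0.4  0.2  0.2] w 0.0193
shift cm [ 0.05 -0.04  3.66]
(np.float64(345.5534640414337), np.float64(185.16822992005052))
```

View pics/w10.png

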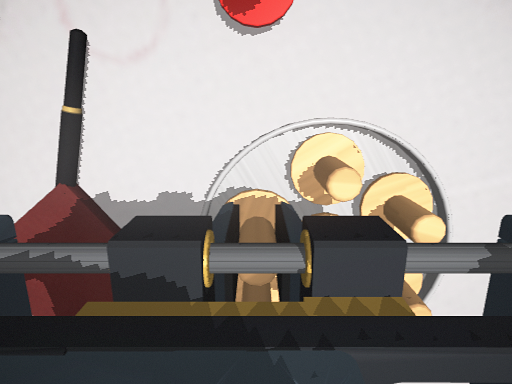

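Neighbour handle top seen at (345,184), predicted (345.6,185), so the alignment holds. Lowering now.

```bash
python3 -m inch '0 0 0 0.05 -0.05 0.6 0;0 0 0 0 0 0.8 0;0 0 0 0 0 0.8 0;0 0 0 0 0 0.6 0;0 0 0 0 0 0.4 0;0 0 0 0 0 0.4 0;0 0 0 0 0 0 0;0 0 0 0 0 0 0' 
python3 rel.py 0.4684 -0.0006 0.2100
```

```text
t: 19.35
tool_pos: [0.4684, -0.001, 0.2102]
eef_rot: [-0.0, 0.798, 0.602, -0.0]
force: [-0.9, -0.1, -1.4]
grip_width: 0.0196
t 19.35 pos [ 0.4684 -0.001   0.2102] yawx 74.03 tilt [-1.e-04  0.e+00 -1.e+00] F [-0.9 -0.1 -1.4] w 0.0196
shift cm [ 0.04 -0.01  0.02]
```

```bash
python3 -m inch '0 0 0 0 0 0 0.3;0 0 0 0 0 0 0.4;0 0 0 0 0 0 0.4;0 0 0 0 0 0 0.4;0 0 0 0 0 -0.5 0.4;0 0 0 0 0 -1.5 0.4;0 0 0 0 0 -3 0.4;0 0 0 0 0 -3 0.4;0 0 0 0 0 -3 0.4;0 0 0 0 0 -3 0.4;0 0 0 0 0 -2 0.4;0 0 0 -1 0 -2 0.4'
python3 -m inch '0 0 0 -2.5 0.4 0 0.4;0 0 0 -2.9 0.4 0 0.4;0 0 0 -2.9 0.4 0 0.4;0 0 0 -2.9 0.4 0 0.4;0 0 0 -2.9 0.4 0 0.4;0 0 0 -1.5 0.4 0 0.4;0 0 0 0 0 0 0.4;0 0 0 0 0 0 0.4'
python3 - <<'E'
from h import *
import pickle
p=camera_params("wrist");im=capture("wrist")[:,:,::-1]
pickle.dump(p,open("pw11.pkl","wb"))
cv2.imwrite("pics/w11.png",im)
cv2.imwrite("pics/s11.png",cv2.resize(capture("scene")[150:230,240:360,::-1],None,fx=6,fy=6,interpolation=cv2.INTER_CUBIC))
E
python3 rel.py .48 -.15 .39
```

```text
t: 20.55
tool_pos: [0.4654, -0.0101, 0.3918]
eef_rot: [0.0, 0.798, 0.602, 0.0]
force: [1.6, 0.3, 0.1]
grip_width: 0.0366
t: 21.35
tool_pos: [0.4457, -0.1668, 0.3902]
eef_rot: [-0.0, 0.799, 0.602, 0.0]
force: [0.2, 0.3, -0.3]
grip_width: 0.0367
t 21.45 pos [ 0.4458 -0.1662  0.3902] yawx 74.08 tilt [-3.e-04  4.e-04 -1.e+00] F [ 0.2  0.5 -0.2] w 0.0365
shift cm [2.5  2.84 0.02]
```

View pics/w11.png

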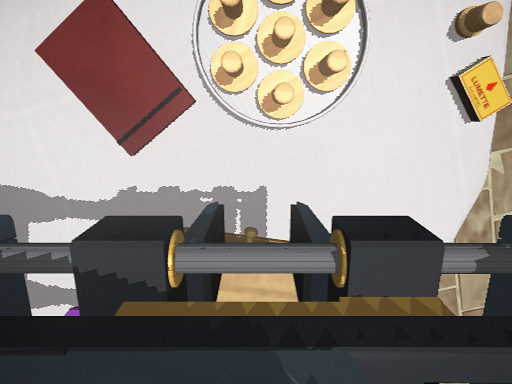

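View pics/s11.png

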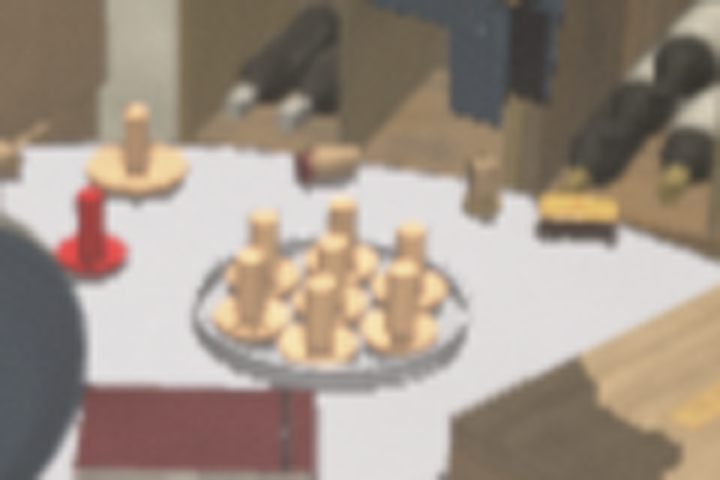

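```bash
python3 -m inch '0 0 0 -2 0.5 -1 0.4;0 0 0 -2.5 0.5 -1 0.4;0 0 0 -2 0.5 -1 0.4;0 0 0 0 0 0 0.4;0 0 0 0 0 0 0.4;0 0 0 0 0 0 0.4'
python3 - <<'E'
from h import *
import pickle
p=camera_params("wrist");im=capture("wrist")[:,:,::-1]
pickle.dump(p,open("pw12.pkl","wb"))
cv2.imwrite("pics/w12.png",cv2.resize(im[0:170,150:380],None,fx=3.4,fy=3.4,interpolation=cv2.INTER_CUBIC))
for q in ([.5619,-.0264],[.4684,-.0005]):
    for z in (.014,.058): print(q,z,((np.array(proj(p,[*q,z]))-[150,0]+.5)*3.4-.5).round(0))
E
```

```text
t: 22.05
tool_pos: [0.4423, -0.2327, 0.4198]
eef_rot: [-0.001, 0.798, 0.602, -0.0]
force: [0.1, -0.0, -0.3]
grip_width: 0.0362
[0.5619, -0.0264] 0.014 [ 557. -182.]
[0.5619, -0.0264] 0.058 [ 585. -262.]
[0.4684, -0.0005] 0.014 [ 239. -179.]
[0.4684, -0.0005] 0.058 [ 221. -258.]
```

View pics/w12.png

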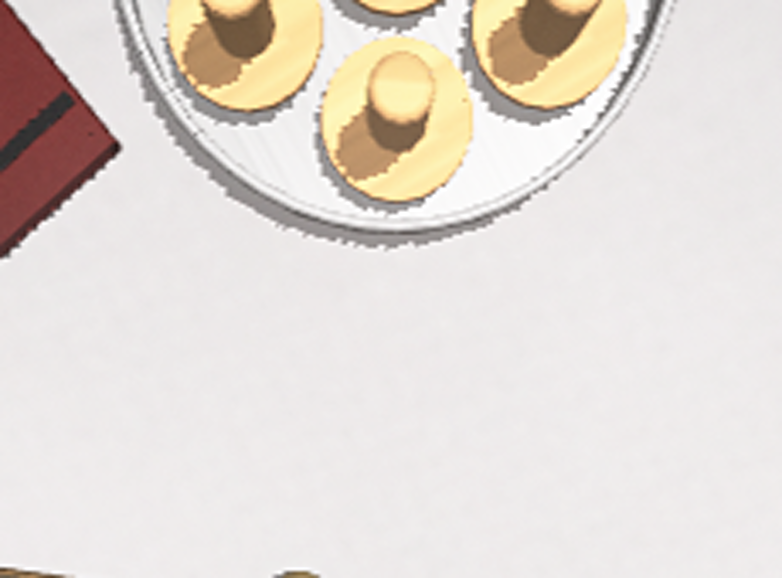

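That was the wrong way, since the far lids left the frame. I'll go forward again.

```bash
python3 -m inch '0 0 0 2 0 0 0.4;0 0 0 3 0.3 0 0.4;0 0 0 3 0.3 0 0.4;0 0 0 3 0.3 0 0.4;0 0 0 2 0 0 0.4;0 0 0 0 0 0 0.4;0 0 0 0 0 0 0.4;0 0 0 0 0 0 0.4'
python3 - <<'E'
from h import *
p=camera_params("wrist");im=capture("wrist")[:,:,::-1]
cv2.imwrite("pics/w13.png",cv2.resize(im[0:200,130:400],None,fx=2.9,fy=2.9,interpolation=cv2.INTER_CUBIC))
cv2.imwrite("pics/t13.png",capture("top")[:,:,::-1])
for q in ([.5619,-.0264],[.4684,-.0005]):
    for z in (.014,.058): print(q,z,((np.array(proj(p,[*q,z]))-[130,0]+.5)*2.9-.5).round(0))
print(read_state()["tool_pos"])
E
```

```text
t: 22.9
tool_pos: [0.4865, -0.1115, 0.4201]
eef_rot: [-0.0, 0.798, 0.602, -0.0]
force: [-0.1, 0.3, -0.2]
grip_width: 0.0363
[0.5619, -0.0264] 0.014 [495. 223.]
[0.5619, -0.0264] 0.058 [511. 211.]
[0.4684, -0.0005] 0.014 [247. 225.]
[0.4684, -0.0005] 0.058 [231. 214.]
[ 0.48650948 -0.11184388  0.4201812 ]
```

View pics/w13.png

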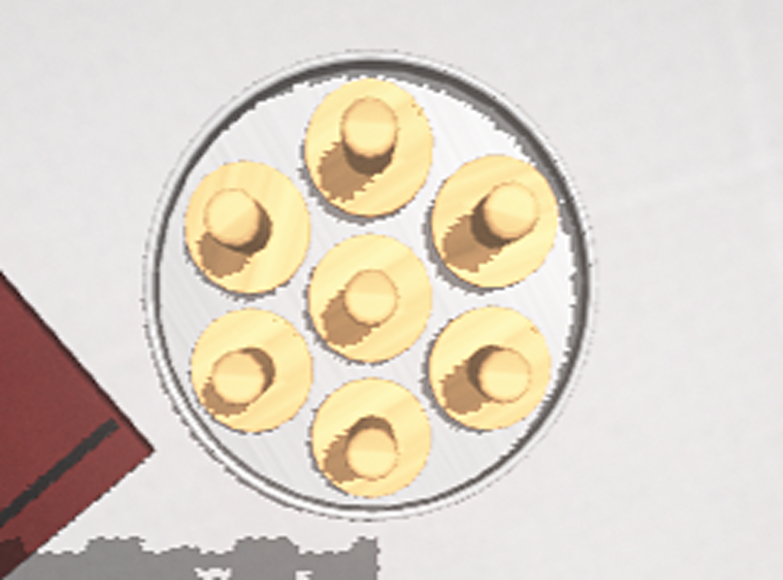

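All seven lids lie flat with handles up. The gap_1 lid is at disc (495,222) and handle (511,210), predicted (495,223) and (511,211). The gap_2 lid is at (247,228) and (234,217), predicted (247,225) and (231,214), about 1 mm off. The gripper is well clear.

```bash
python3 -c "
from plant import *
print(hand_in())"
```

```text
the job is handed in; nothing more can be done
None
```

Both small lids are in the tin and the job is handed in at about 23 s, inside the 61 s limit. The lid by the wooden box went into gap_1 and the lid by the green book into gap_2. I did not touch the wide, red, purple or black lids.

**Last checks:** The final wrist picture shows all seven lids flat in one layer with handles up. Each placed lid sits within about 1 mm of its target. The gripper was open and about 17 cm above the handles. The force readings I took stayed around 2 N or less.

**Disagreements:** The top camera and the wrist camera differed by a steady 5–6 mm. I used the wrist camera for both the grasps and the placing, and its repeated measurements agreed to about 1 mm. One wrist look was framed wrongly, so I retook it. I saved a last top picture but did not view it.

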